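Draw a pair of dowels from the rocker-gate dispenser

TASK

Get out one pair of the long dowels for the next joint: press the thumb pad of the long-dowel dispenser all the way down with the fingertips so that its gate lifts, keep it down until two dowels have rolled into the tray, then let the pad come right back up so that the gate shuts on the other two. No more than two may come out; do not touch or lift the dowels themselves, and leave the short-dowel dispenser and everything else on the bench alone.

Things in the scene. Friction and masses are not known exactly. Their poses are not given: they have to be found in the camera images.
- long_dispenser: long-dowel gravity dispenser, plywood, screwed to the bench: 184 mm long (x), 102 mm wide (y), holding four wooden dowels 80 mm long behind a gate. Origin: centre of the underside; +x up the lane (to the thumb pad, away from the tray), z up. Lane floor slopes down to -x at 12 degrees, 34 mm high at the gate (x = 0). Sides 26 mm above the floor, ears round the pivot to 38 mm
- short_dispenser: short-dowel gravity dispenser, plywood, screwed to the bench: 184 mm long (x), 72 mm wide (y), holding four wooden dowels 50 mm long behind a gate. Origin: centre of the underside; +x up the lane (to the thumb pad, away from the tray), z up. Lane floor slopes down to -x at 12 degrees, 34 mm high at the gate (x = 0). Sides 26 mm above the floor, ears round the pivot to 38 mm
- long_pad (a point): centre of the top face of the long-dowel dispenser's thumb pad: ribbed black rubber, 54 mm (dispenser x) by 36 mm (y), 8 mm thick, on the back end of the sprung steel rocker. At rest 69 mm to +x of the dispenser's origin, 119 mm above the bench, sloping up to +x at 28 degrees; fully pressed it lies level, 34 mm lower and 18 mm further to +x
- short_pad (a point): centre of the top face of the short-dowel dispenser's thumb pad: ribbed black rubber, 54 mm (dispenser x) by 36 mm (y), 8 mm thick, on the back end of the sprung steel rocker. At rest 69 mm to +x of the dispenser's origin, 119 mm above the bench, sloping up to +x at 28 degrees; fully pressed it lies level, 34 mm lower and 18 mm further to +x
- long_rocker (a joint): long-dowel rocker angle, rad: 0 = pad up, gate shut; 0.50 = pad fully down on its stop, gate open (from about 0.38). While down, the two front dowels roll into the tray (under 1 s) and a finger holds back the others; let up, the gate shuts and the next two roll to it. Every full press lets out two. Springs back by itself: about 2.5 N on the pad starts it, 4 to 5 N holds it fully down
- short_rocker (a joint): short-dowel rocker angle, rad: 0 = pad up, gate shut; 0.50 = pad fully down on its stop, gate open (from about 0.38). While down, the two front dowels roll into the tray (under 1 s) and a finger holds back the others; let up, the gate shuts and the next two roll to it. Every full press lets out two. Springs back by itself: about 2.5 N on the pad starts it, 4 to 5 N holds it fully down
- long_tray (a point): floor of the open tray of the long-dowel dispenser, at its middle. The tray runs from an upright lip 88 mm in front of (-x of) the dispenser's origin up to the gate; sides 16 mm above its sloping floor; two dowels come to rest side by side against the lip
- long_dowel1: long dowel: plain beech rod 20 mm in diameter, 80 mm long, axis along its own y; origin at its middle; number 1 from the gate in the long-dowel dispenser's queue at the start
- long_dowel2: long dowel: plain beech rod 20 mm in diameter, 80 mm long, axis along its own y; origin at its middle; number 2 from the gate in the long-dowel dispenser's queue at the start
- long_dowel3: long dowel: plain beech rod 20 mm in diameter, 80 mm long, axis along its own y; origin at its middle; number 3 from the gate in the long-dowel dispenser's queue at the start
- long_dowel4: long dowel: plain beech rod 20 mm in diameter, 80 mm long, axis along its own y; origin at its middle; number 4 from the gate in the long-dowel dispenser's queue at the start
- short_dowel1: short dowel: plain beech rod 20 mm in diameter, 50 mm long, axis along its own y; origin at its middle; number 1 from the gate in the short-dowel dispenser's queue at the start
- short_dowel2: short dowel: plain beech rod 20 mm in diameter, 50 mm long, axis along its own y; origin at its middle; number 2 from the gate in the short-dowel dispenser's queue at the start
- short_dowel3: short dowel: plain beech rod 20 mm in diameter, 50 mm long, axis along its own y; origin at its middle; number 3 from the gate in the short-dowel dispenser's queue at the start
- short_dowel4: short dowel: plain beech rod 20 mm in diameter, 50 mm long, axis along its own y; origin at its middle; number 4 from the gate in the short-dowel dispenser's queue at the start
- impact_driver: bystander: cordless impact driver standing on its battery, 206 mm tall, 170 mm long (x) by 75 mm; origin under the battery's centre
- c_clamp: bystander: aluminium C-clamp lying flat, 190 mm long (y) by 85 mm (x), 16 mm thick; origin under the frame's centre
- pencil_mug: bystander: white ceramic mug, 82 mm across and 95 mm tall, pencils standing out to about 195 mm; handle to its +y; origin under its centre
- bit_dispenser: bystander: push-button bit dispenser, grey box 60 x 46 mm, 92 mm tall, with a trough in front; origin near the centre of its underside
Not all that is in view belongs to the job. What is shaped like the long_dowel2 but pink or purple is not meant.

How it is judged:
By the outcome, as a careful person would: the job done as asked, in the order asked, and still so for the second after the job is handed in, with the robot touching nothing.
It also fails if it takes over 32 s, if anything falls off the work surface, if the arm or the gripper's body presses on something with over 40 N, if the wrist force passes 120 N, or if a joint passes its speed limit or range.

ROBOT

A 6-joint arm with a two-finger parallel gripper is mounted at the origin on the work surface. World frame = base frame: x ahead of the robot, y to its left, z up, the work surface at z = 0. Lengths are in m, angles in rad, forces in N, time in s.
With the tool pointing down it reaches from about 0.25 to 0.8 m from the base axis. Payload 8.5 kg.
Tool frame: the origin (TCP) lies midway between the tips of the shut fingers; the grasp point (between the pads) lies 19 mm behind it; z points along the fingers, x is the direction in which the jaws open and shut, and the axes are right-handed (so a half turn about z gives the same grasp; the last joint's range is limited). The gripper opens to 85 mm and grips with 20 to 120 N. Pads are 22 mm wide; open, the fingers measure 114 mm over their backs; the gripper's body (76 mm by 85 mm) begins 54 mm behind the grasp point. The pads swing forward as they close: fully open they stand 13 mm farther back than shut.
Start: joints at [-1.31, 0.238, -0.013, 1.319, 0, 1.571], TCP at [0.135, -0.507, 0.231] pointing down, gripper open.
Joint ranges: [-2.66, 2.66], [-1.03, 1.9], [-1.14, 1.46], [-1.82, 2.27], [-1.45, 1.34], [-3.14, 3.14]. Speed limits (rad/s): [2.22, 2.22, 2.79, 3.14, 3.14, 3.14].

INTERFACE

Orientations are given as a unit quaternion [w, x, y, z].
In Python, from plant import bot gives the robot as it stands. The module is installed in compiled form; this text tells all that it offers.
- The arm moves only by the tool play_rows, never from a script. Its argument "plan" is text: rows parted by semicolons, each of 6 numbers parted by spaces: the shift along the tool's x, y, z in mm, then the turn, a rotation vector about the tool's x, y, z in rad. In form: tx ty tz wx wy wz; .... A call has 1 to 20 rows; each row shifts and turns the commanded pose from where the row before left it, along the tool's axes as they then stand; what a row does not reach is not made up. A row lasts 1/12 s, in which the tool goes at most 41.7 mm and 7.16 degrees, less where a joint would pass 70% of its speed; a pose out of reach is approached as far as the arm can. A call with a gripper value outside its range is refused whole. "gripper" is the closure, from 0 (fully open) to 1 (shut), set as the call begins (left out, the last holds). The fingers move at their own pace and stop on an object; the grip force is fixed at half the most. Time passes only in rows, so rows that do not move let the fingers close. It gives the time, the measured TCP pose, the force and the opening at its end, in the units of the state.
- bot.get_state(): the state, without advancing time (a new reading comes with each control period).
- bot.get_image(name): name is "scene" or "top"; returns the picture (480x640x3 uint8, red, green, blue); there is no depth.
- bot.calibration(name): a dict with "intrinsics" (3x3 intrinsics, pixels), "rvec" (rotation vector, rad) and "tvec" (3), from world to camera coordinates, as OpenCV has them. Camera axes: x right, y down, z forward; pixel columns grow to the right and rows downward; lengths in m; the calibration is good to about 2 mm. A picture is of the moment at which its call begins. calibration takes no time and is no camera call.
- bot.job_done(): hands the job in, once; it reports no verdict.
Trained networks look in the newest picture that a camera, given by its name, has taken for a name from the list of things; names that differ only in an ending like _2 or _b are one class to them, and where a whole thing is asked for, a point or a joint stands for the part that bears it (a point fixed in the world has none). Each returns a list of dicts, best first, with "p" (0 to 1); they miss things now and then, are a little off and sometimes report something else, mostly with a low value. They report only what shows in the picture. A call takes as long as a camera call. They do not tell look-alikes from the thing itself.
- bot.spot_in(camera, target): "rect" ([centre column, centre row, width, height] in pixels, round what is visible of it).
- bot.outline_of(camera, target): "pixels" (480x640 bool, what is visible of it) and "rect" ([centre column, centre row, width, height] in pixels, round what is visible of it).
The state is a dict: "time_s": time; "joint_pos": joint angles; "qd": joint speeds; "joint_efforts": joint torques, N m; "ee_pos": TCP position; "ee_rot": TCP orientation; "force": force on the tool from outside, world axes, zero at the start; "wrist_torque": the same for the moment, N m; "gripper_width": finger opening in m.
Only numpy, scipy, OpenCV 4.12 (cv2) and the standard library are available. Lean on these libraries where they do the work, as an engineer would, in place of code of your own. Each camera call takes 0.05 s, during which the arm holds its last target. There are 200 camera calls.

## Working session

There is one attempt and no reset: what is moved stays moved. The work goes in short steps, Python scripts to look and compute and a tool call to move; the robot and the scene stay as the last step left them, time stands still between calls to the robot, and variables do not carry over. Pictures are saved under pics/ and viewed, about 8 in all and at most 12, crops included, and the job is handed in when it is done.

Besides the shell and the picture viewer there is one more tool, called after "Request:" as a command line: name --argument value ..., lists and objects as JSON in quotes. play_rows: Moves the arm, as the interface text tells. Its arguments: {"type":"object","properties":{"plan":{"type":"string"},"gripper":{"type":"number"}},"required":["plan"]}

```bash
mkdir -p pics
python3 - <<'E'
from plant import bot
import cv2,numpy as np
for c in("scene","top"):
    im=bot.get_image(c); cv2.imwrite(f"pics/{c}0.png",im[:,:,::-1])
    k=bot.calibration(c); R=cv2.Rodrigues(np.array(k["rvec"]))[0]; print(c,np.round(k["intrinsics"],1).tolist(),"campos",(-R.T@np.array(k["tvec"]).ravel()).round(3))
    for t in("long_dispenser","short_dispenser","long_pad","short_pad"):
        print(t,[(round(d["p"],2),np.round(d["rect"]).tolist()) for d in bot.spot_in(c,t)])
s=bot.get_state(); print(s["time_s"],s["ee_pos"],s["ee_rot"],s["gripper_width"])
E
```

```text
scene [[563.1, 0.0, 330.1], [0.0, 563.1, 240.6], [0.0, 0.0, 1.0]] campos [ 1.716 -0.416  1.08 ]
long_dispenser [(0.61, [272.0, 266.0, 66.0, 54.0]), (0.47, [134.0, 283.0, 43.0, 101.0])]
short_dispenser [(0.55, [397.0, 218.0, 33.0, 41.0])]
long_pad [(0.86, [278.0, 255.0, 35.0, 17.0])]
short_pad [(0.16, [136.0, 283.0, 46.0, 98.0])]
top [[538.7, 0.0, 316.3], [0.0, 538.7, 238.5], [0.0, 0.0, 1.0]] campos [ 0.486 -0.014  1.337]
long_dispenser [(0.72, [379.0, 253.0, 59.0, 86.0])]
short_dispenser [(0.72, [203.0, 289.0, 54.0, 81.0]), (0.54, [214.0, 265.0, 7.0, 7.0]), (0.37, [541.0, 247.0, 62.0, 78.0])]
long_pad [(0.62, [376.0, 234.0, 34.0, 53.0])]
short_pad [(0.66, [204.0, 271.0, 18.0, 45.0]), (0.41, [202.0, 290.0, 57.0, 86.0]), (0.37, [379.0, 252.0, 29.0, 13.0])]
0.5 [ 0.13535999 -0.50718759  0.23125852] [-2.67310671e-05  7.93055946e-01 -6.09148800e-01 -7.32308892e-05] 0.08504900088545037
```

View pics/scene0.png

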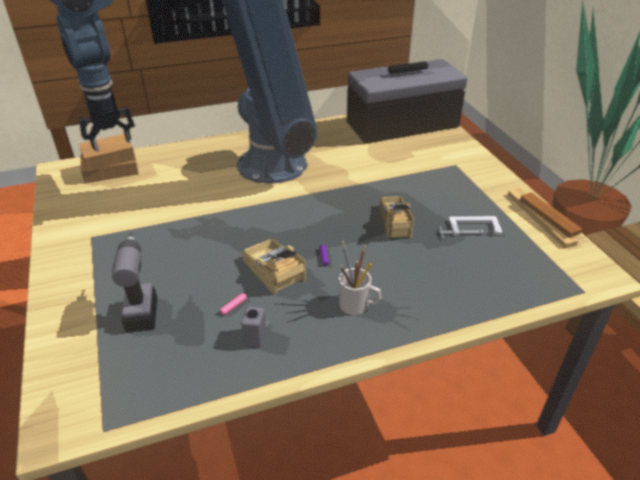

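View pics/top0.png

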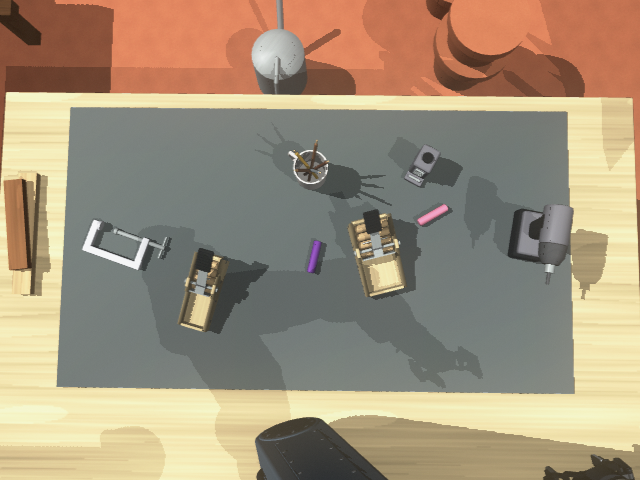

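The long dispenser is the wide one at top (377,253), with its black pad at about (373,219) on the far side from the robot. The short one is at (203,290). The pink and purple rods are decoys. Next I'll crop in to get corner pixels.

Run:
```python
import cv2
a=cv2.imread("pics/top0.png")[195:310,330:430]; b=cv2.imread("pics/scene0.png")[225:305,230:320]
a=cv2.resize(a,(500,575),interpolation=cv2.INTER_CUBIC)
for i in range(0,100,20): cv2.putText(a,str(330+i),(i*5,10),0,.35,(0,0,255)); cv2.line(a,(i*5,0),(i*5,575),(0,0,255),1)
for i in range(5,115,20): cv2.putText(a,str(195+i),(0,i*5),0,.35,(0,255,255)); cv2.line(a,(0,i*5),(500,i*5),(0,255,255),1)
cv2.imwrite("pics/cropt.png",a)
```

```text
(no output)
```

View pics/cropt.png

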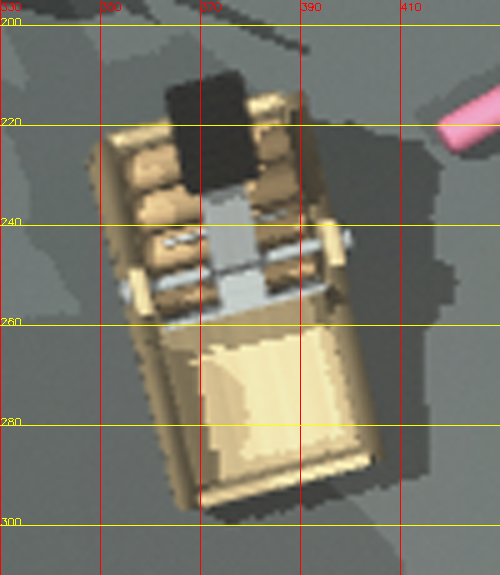

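```bash
cat > h.py <<'E'
from plant import bot
import cv2,numpy as np
def ray(c,p,z):
    k=bot.calibration(c); R=cv2.Rodrigues(np.array(k["rvec"]))[0]; o=-R.T@np.array(k["tvec"]).ravel()
    d=R.T@np.linalg.inv(k["intrinsics"])@np.array([p[0],p[1],1]); return o+d*(z-o[2])/d[2]
def proj(c,P):
    k=bot.calibration(c); return cv2.projectPoints(np.array(P,float),np.array(k["rvec"]),np.array(k["tvec"]),np.array(k["intrinsics"]),None)[0][:,0]
E
python3 - <<'E'
from h import *
pc=[(363,212.6,.132),(378,209,.132),(382,231,.106),(367.6,233.6,.106)]
P=[ray("top",p[:2],p[2]) for p in pc]; c=np.mean(P,0); print(np.round(P,3).tolist(),c)
ang=lambda a,b:np.degrees(np.arctan2(*(b-a)[1::-1]))
print("x ax",ang((P[2]+P[3])/2,(P[0]+P[1])/2),"size",np.linalg.norm(P[0]-P[1]),np.linalg.norm(((P[0]-P[3])[:2])))
for a,b,z in[((354,253),(400,242.4),.067),((370,296),(405,287),.031),((358,253.6),(396.6,243.6),.07)]:
    A,B=ray("top",a,z),ray("top",b,z); print("y line",ang(B,A)-90,np.linalg.norm(A-B),(A+B)/2)
# model check: pose from pad
for yaw in(10,12,14):
  y=np.radians(yaw);x=np.array([np.cos(y),np.sin(y)]);n=np.array([-x[1],x[0]]);O=c[:2]-.069*x
  f=lambda u,v,z:[*(O+u*x+v*n),z]
  M=[f(.069,0,.119),f(-.092,.051,0),f(-.092,-.051,0),f(.092,.051,0),f(.011,.051,.07),f(.011,-.051,.07)]
  print(yaw,O.round(4),"\n top",proj("top",M).round(1).tolist(),"\n scene",proj("scene",M).round(1).tolist())
  print("press pt 75/82",O+.075*x,O+.082*x)
s=bot.get_state();from scipy.spatial.transform import Rotation as Ro
print(Ro.from_quat(np.roll(s["ee_rot"],-1)).as_matrix().round(3))
E
```

```text
[[0.643, -0.109, 0.132], [0.652, -0.143, 0.132], [0.605, -0.155, 0.106], [0.598, -0.122, 0.106]] [ 0.62466656 -0.13191627  0.119     ]
x ax 15.095602946746714 size 0.03479130352918077 0.046780723149390656
y line 13.614029034889157 0.11156173681100352 [ 0.56884353 -0.14738149  0.067     ]
y line 14.991812881037305 0.08725941599528572 [ 0.46565873 -0.17670013  0.031     ]
y line 15.157823370870176 0.09402283196511733 [ 0.56653242 -0.14777235  0.07      ]
10 [ 0.5567 -0.1439] 
 top [[372.7, 221.6], [358.7, 294.4], [399.5, 287.7], [346.3, 221.3], [353.5, 251.7], [396.2, 244.6]] 
 scene [[284.0, 252.5], [276.7, 246.8], [245.2, 257.9], [306.0, 284.0], [291.8, 248.2], [258.3, 260.2]]
press pt 75/82 [ 0.63057541 -0.13087438] [ 0.63746906 -0.12965885]
12 [ 0.5572 -0.1463] 
 top [[372.7, 221.6], [361.1, 294.7], [401.6, 286.5], [346.1, 222.0], [354.5, 252.2], [396.9, 243.7]] 
 scene [[284.0, 252.5], [274.8, 247.1], [243.6, 258.9], [306.0, 283.6], [290.9, 248.1], [257.9, 260.8]]
press pt 75/82 [ 0.63053544 -0.1306688 ] [ 0.63738248 -0.12921342]
14 [ 0.5577 -0.1486] 
 top [[372.7, 221.6], [363.5, 294.9], [403.6, 285.3], [346.0, 222.8], [355.5, 252.8], [397.6, 242.8]] 
 scene [[284.0, 252.5], [272.8, 247.5], [242.2, 260.0], [305.9, 283.1], [289.9, 248.0], [257.5, 261.5]]
press pt 75/82 [ 0.63048833 -0.13046474] [ 0.6372804  -0.12877129]
[[ 0.258 -0.966 -0.   ]
 [-0.966 -0.258  0.   ]
 [-0.     0.    -1.   ]]
```

Request:
play_rows --plan "-4 -10 0 0 0 0; -8 -20 0 0 0 0; -12 -30 0 0 0 0; -12 -30 0 0 0 0; -12 -30 0 0 0 0; -12 -30 0 0 0 0; -13 -31 0 0 0 0; -13 -31 0 0 0 0; -13 -31 0 0 0 0; -13 -31 0 0 0 0; -13 -31 0 0 0 0; -13 -31 0 0 0 0; -13 -31 0 0 0 0; -13 -31 0 0 0 0; -13 -31 0 0 0 0; -13 -31 0 0 0 0; -13 -31 0 0 0 0; -12 -30 0 0 0 0; -8 -20 0 0 0 0; -4 -10 0 0 0 0" --gripper 1

```text
time_s: 2.17
ee_pos: [0.6111, -0.143, 0.2307]
ee_rot: [-0.0, 0.794, -0.608, -0.0]
force: [-1.1, -0.8, -0.0]
gripper_width: -0.0
```

Request:
play_rows --plan "-2 -7 10 0 0 0; -3 -8 20 0 0 0; -2 -7 20 0 0 0; 0 0 12 0 0 0; 0 0 4 0 0 0; 0 0 0 0 0 0"

```text
time_s: 2.67
ee_pos: [0.6272, -0.1337, 0.1639]
ee_rot: [0.001, 0.793, -0.609, -0.001]
force: [-0.8, -0.7, 0.2]
gripper_width: 0.0001
```

Run:
```python
from h import *
s=bot.get_state(); print(s["time_s"],s["ee_pos"],s["force"])
a=bot.get_image("top")[180:310,310:440]; b=bot.get_image("scene")[195:305,220:330]
r=lambda m:cv2.resize(m,(390,390*m.shape[0]//m.shape[1]),interpolation=cv2.INTER_CUBIC)[:390]
cv2.imwrite("pics/c1.png",np.hstack([r(a),r(b)])[:,:,::-1])
print(proj("top",[s["ee_pos"]]),proj("scene",[s["ee_pos"]]))
```

```text
2.6667 [ 0.62723156 -0.13367131  0.16389669] [-0.82552341 -0.69947086  0.18435467]
[[375.4722819  218.19346931]] [[282.89324914 240.00056576]]
```

View pics/c1.png

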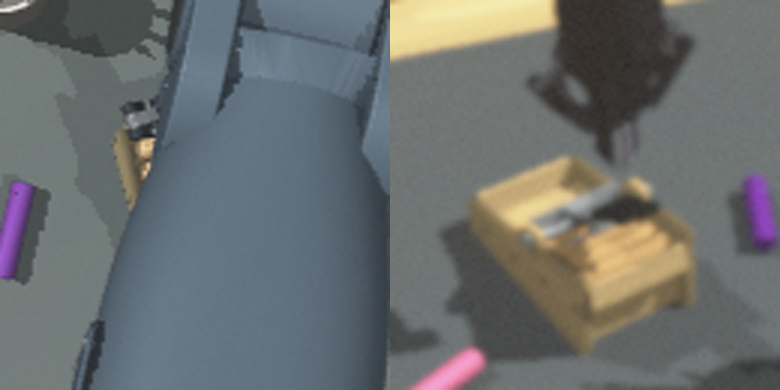

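The gripper hovers above the pad. The scene crop puts the pad near (289,254), against a predicted (284,252.5). I'll overlay the model to check this before pressing.

Run:
```python
from h import *
y=np.radians(15);x=np.array([np.cos(y),np.sin(y)]);n=np.array([-x[1],x[0]]);O=np.array([.558,-.1498])
f=lambda u,v,z:[*(O+u*x+v*n),z]
pad=[f(.045,.018,.106),f(.093,.018,.132),f(.093,-.018,.132),f(.045,-.018,.106)]
base=[f(-.092,.051,0),f(.092,.051,0),f(.092,-.051,0),f(-.092,-.051,0)]
out=[]
s=bot.get_state()
for c,im,(r,q) in(("scene",bot.get_image("scene"),(200,230)),("top",cv2.imread("pics/top0.png")[:,:,::-1],(205,330))):
    m=cv2.resize(np.ascontiguousarray(im[r:r+100,q:q+100]),(390,390),interpolation=cv2.INTER_CUBIC)
    for P,col in((pad,(255,0,0)),(base,(0,255,0))):
        cv2.polylines(m,[((proj(c,P)-[q,r]+.5)*3.9).astype(int)],True,col,1)
    cv2.circle(m,tuple(((proj(c,[s["ee_pos"]])[0]-[q,r]+.5)*3.9).astype(int)),4,(255,255,0),1)
    out.append(m)
cv2.imwrite("pics/c2.png",np.hstack(out)[:,:,::-1])
```

```text
(no output)
```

View pics/c2.png

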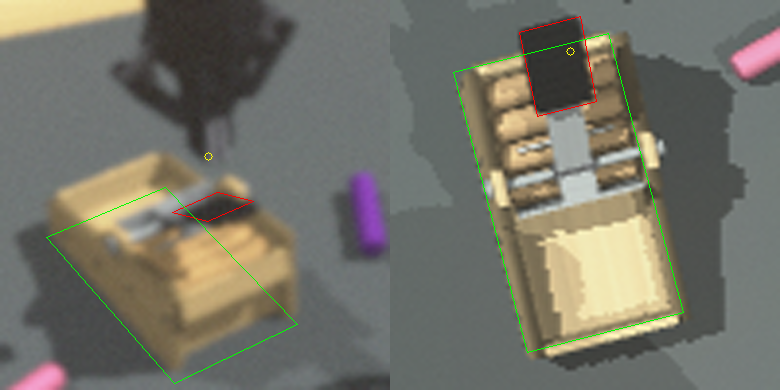

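Model and picture agree within about 3 px, so I'll press.

Request:
play_rows --plan "-2 -2 5 0 0 0; -2 -3 10 0 0 0; 0 0 10 0 0 0; 0 0 6 0 0 0; 0 -1 6 0 0 0; 0 -1 6 0 0 0; 0 -1 6 0 0 0; 0 -1 6 0 0 0; 0 -1 6 0 0 0; 0 -1 6 0 0 0; 0 0 5 0 0 0; 0 0 3 0 0 0; 0 0 0 0 0 0"

```text
time_s: 3.9
ee_pos: [0.6381, -0.1266, 0.0896]
ee_rot: [0.0, 0.793, -0.609, -0.0]
force: [1.6, -0.7, 2.9]
gripper_width: -0.0001
```

Request:
play_rows --plan "0 0 2 0 0 0; 0 0 2 0 0 0; 0 0 1 0 0 0; 0 0 0 0 0 0"

```text
time_s: 4.23
ee_pos: [0.6387, -0.1266, 0.0856]
ee_rot: [-0.0, 0.793, -0.609, 0.0]
force: [2.5, 2.1, 4.2]
gripper_width: -0.0002
```

Request:
play_rows --plan "0 0 1 0 0 0; 0 0 1 0 0 0; 0 0 0 0 0 0; 0 0 0 0 0 0; 0 0 0 0 0 0; 0 0 0 0 0 0; 0 0 0 0 0 0; 0 0 0 0 0 0; 0 0 0 0 0 0; 0 0 0 0 0 0; 0 0 0 0 0 0; 0 0 0 0 0 0"

```text
time_s: 5.23
ee_pos: [0.6389, -0.1266, 0.0851]
ee_rot: [-0.001, 0.793, -0.609, 0.001]
force: [-0.8, 2.0, 14.6]
gripper_width: 0.0001
```

Run:
```python
from h import *
b=bot.get_image("scene")[195:305,220:330]
cv2.imwrite("pics/c3.png",cv2.resize(b,(550,550),interpolation=cv2.INTER_CUBIC)[:,:,::-1])
s=bot.get_state(); print(s["time_s"],s["ee_pos"],s["force"])
```

```text
5.2833 [ 0.63888326 -0.12660138  0.08515889] [-0.92513365  2.55256132 15.34944967]
```

View pics/c3.png

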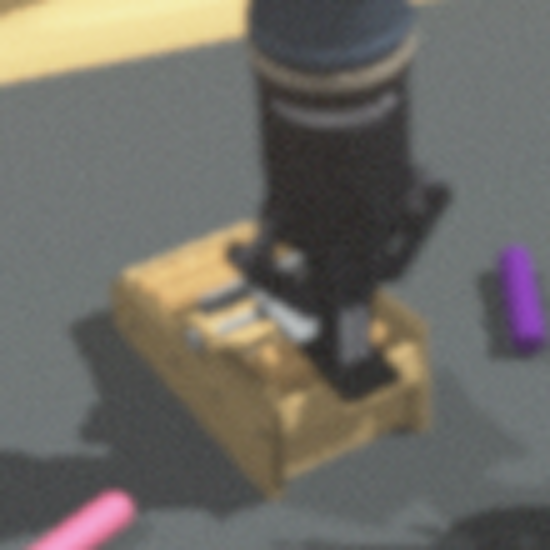

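Force is up to 15 N on the stop. The pad is level, the gate is up and dowels are in the tray, and it has been held for about 1 s. I'll let it up along the reverse path, then back off.

Request:
play_rows --plan "0 0 -4 0 0 0; 0 1 -6 0 0 0; 0 1 -6 0 0 0; 0 1 -6 0 0 0; 0 1 -6 0 0 0; 0 1 -6 0 0 0; 0 1 -8 0 0 0; 0 0 -12 0 0 0; 0 0 -18 0 0 0; 0 0 -24 0 0 0; 0 0 -30 0 0 0; 0 0 -20 0 0 0; 0 0 -6 0 0 0; 0 0 0 0 0 0"

```text
time_s: 6.45
ee_pos: [0.6334, -0.1284, 0.2374]
ee_rot: [-0.001, 0.793, -0.609, 0.002]
force: [0.7, -0.2, -1.0]
gripper_width: 0.0002
```

Request:
play_rows --plan "4 10 0 0 0 0; 8 20 0 0 0 0; 13 31 0 0 0 0; 13 31 0 0 0 0; 13 31 0 0 0 0; 13 31 0 0 0 0; 13 31 0 0 0 0; 13 31 0 0 0 0; 13 31 0 0 0 0; 13 31 0 0 0 0; 13 31 0 0 0 0; 13 31 0 0 0 0; 13 31 0 0 0 0; 13 31 0 0 0 0; 13 31 0 0 0 0; 12 28 0 0 0 0; 8 20 0 0 0 0; 4 10 0 0 0 0; 0 0 0 0 0 0; 0 0 0 0 0 0"

```text
time_s: 8.12
ee_pos: [0.2104, -0.4522, 0.2343]
ee_rot: [-0.001, 0.793, -0.61, -0.001]
force: [0.4, 1.1, -0.3]
gripper_width: -0.0001
```

Run:
```python
from h import *
a=bot.get_image("top")[195:310,320:435]; b=bot.get_image("scene")[195:305,220:330]
r=lambda m:cv2.resize(m,(390,390),interpolation=cv2.INTER_CUBIC)
cv2.imwrite("pics/c4.png",np.hstack([r(a),r(b)])[:,:,::-1])
s=bot.get_state(); print(s["time_s"],s["ee_pos"],s["force"])
```

```text
8.2167 [ 0.21141336 -0.45200371  0.23476751] [-0.19935709  0.74140793  0.02134053]
```

View pics/c4.png

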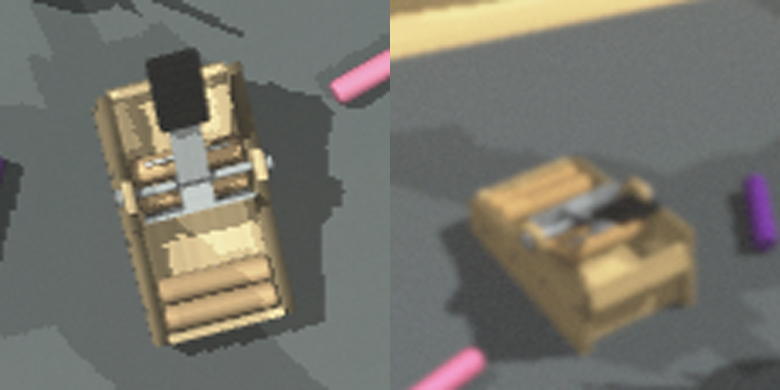

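The crops show two dowels side by side against the tray lip (left crop, about (220,290)). The other two sit behind the shut gate, and the pad is back at its starting slope.

```bash
python3 -c "
from plant import bot
print(bot.job_done())"
```

```text
the job is handed in; nothing more can be done
None
```

I pressed the long-dowel dispenser's pad fully down with the shut fingertips, and one pair of dowels came out. The job is handed in.

- **Press:** the pad went onto its stop with about 15 N on the tool, and the picture showed it level with the gate up. I held it there about 1 s, let it up along the same path and backed the arm well clear.
- **Last check:** the final pictures, at about 8.2 s, show two dowels side by side against the tray lip and two behind the shut gate. The pad is back up and the force on the tool is near zero.
- **Not checked at the end:** I only looked at crops round the long dispenser. The arm never went near the short dispenser or the other things on the bench.
- **Disagreement:** in the scene camera the pad appeared up to about 5 px from where I had predicted it. I shifted the press point a few millimetres to allow for this, and the press landed on the pad.

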